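# Clamp an agar plate in the plate press with its ratchet knob

## Task

Gently slide the agar plate that waits in the mouth of the small plate press between its guides until it is fully home against the back stop, without squeezing or ramming it. Then turn the ratchet knob on top of the press clockwise, seen from above, until the foot has come down on the plate and the knob slips at its set torque: let it slip at least two full clicks but never more than five (12 clicks make one turn), then let go with the plate still home under the foot. Leave the other things on the bench where they stand.

Things in the scene. Friction and masses are not known exactly. Their poses are not given: they have to be found in the camera images.
- press: plate press fixed to the bench: aluminium bed 172 x 172 mm (x, y), 6 mm thick; origin under its centre, x axis from the open mouth (front, -x) to the back stop, z up. Two steel guides 9 mm high on the bed, 97 mm apart and straight from x = 10 to 74 mm, flaring at the mouth to 149 mm apart at x = -75 mm
- nest (a point): point on the bed's top (z = 6 mm of the press) on the knob's axis, at x = 20, y = 0 mm of the press; axes as the press. The plate's origin lies here when it is home. The steel back stop crosses the bed, its front face 46 mm further in x, its top at z = 20 mm
- bridge (a point): centre of the top of the cross bar, at x = 20, y = 0, z = 52 mm of the press. The bar is 30 mm wide in x, 138 mm long in y, 12 mm thick, on two posts outside the guides (at y = -63 and 63 mm); it carries the foot below and the knob above
- plate: closed agar plate, round, 93 mm diameter, 16 mm high, about 50 g (hidden, varies), origin at the centre of its underside; it lies loose on the bed in the mouth of the guides, 35 to 50 mm short of home and up to 6 mm to the side. To be pushed with closed fingers at its rim.
- foot: round dark pressing foot, 44 mm diameter, 6 mm thick, under the cross bar on the knob's axis; origin at the centre of its underside. It moves only up and down; it starts 3.5 to 10 mm above the height of the plate's top and goes down 32 mm for each turn of the steep screw.
- knob_grip (a point): centre of the ratchet knob: upright black ribbed cylinder, 35 mm diameter, 26 mm high, from z = 59 to 85 mm of the press (this point at z = 72 mm); it keeps this height as it turns. Clockwise from above lowers the foot. A steel collar, 30 mm diameter with a small tab, sits just below it and turns with the screw. The screw holds itself when let go
- ratchet (a joint): angle by which the knob has slipped on the collar, rad: 0 at the start and about 0 while both turn together (about 0.11 N m); once the foot presses the plate the collar stops and the knob slips, this grows, and the torque swings between 0.1 and 0.2 N m with every click, pressing the plate with up to 20 N. One click is 0.524 rad
- timer: bystander: white bench timer, 64 x 64 x 20 mm, to the left of the press; origin under its centre
- tape_roll: bystander: roll of tape lying flat, 58 mm diameter, 19 mm high, to the right of the press; origin under its centre
- dropper: bystander: brown dropper bottle, 31 mm diameter, 88 mm high, standing to the right behind the press; origin under its centre
- plate_lid: bystander: empty plate lid lying rim down, 93 mm diameter, 13 mm high, to the left of the press; origin under its centre
Things that resemble listed ones, but are neither listed nor needed, are in the scene too. Leave any turquoise look-alike of the plate alone.

How it is judged:
On the way, in this order (a step that is already met when the one before it is completed fails the run):
1. the plate is home against the back stop, with the foot still clear of it (horizontal distance between plate and nest below 0.0035 m and contact force between foot and plate below 0.5 N), for 0.2 s.
2. the foot presses the plate and the knob has slipped two clicks (value of joint ratchet above 1 rad and contact force between foot and plate above 6 N), for 0.1 s.
At the end, for the whole second after the job is handed in: the plate lies flat and at rest within 3.5 mm of its home against the back stop, the foot presses it with more than 6 N, and the knob has slipped at least two clicks (1.0 rad) and at most five (2.75 rad) (all of step 2 and horizontal distance between plate and nest below 0.0035 m and angle between plate's own z axis and vertical below 0.05 rad and value of joint ratchet below 2.75 rad and linear speed of plate below 0.01 m/s); the robot touches nothing.
It fails at once if the fingers push the plate with more than 25 N (contact force between the fingers and plate above 25 N).
It fails at once if the knob is slipped more than five clicks (value of joint ratchet above 2.75 rad).
It fails at once if a bystander is moved more than 30 mm (distance of any of timer, tape_roll, dropper, plate_lid from where it was at the start of the episode above 0.03 m).
It also fails if it takes over 64 s, if anything falls off the work surface, if the arm or the gripper's body presses on something with over 40 N, if the wrist force passes 120 N, or if a joint passes its speed limit or range.

## Robot

A 6-joint arm with a two-finger parallel gripper is mounted at the origin on a cart in front of the work surface, level with it; the furniture and walls round the work are solid. World frame = base frame: x ahead of the robot, y to its left, z up, the work surface at z = 0. Lengths are in m, angles in rad, forces in N, time in s.
With the tool pointing down it reaches from about 0.25 to 0.725 m from the base axis. Payload 4 kg.
Tool frame: the origin (TCP) lies at the very end of the fingers, on their centre line; the grasp point (between the pads) lies 19 mm behind it (robot.pinch_z is the distance from the TCP to the grasp point, in m); z points along the fingers, y is the line along which they close (so a half turn about z gives the same grasp; the last joint's range is limited). The gripper opens to 85 mm and grips with 20 to 120 N. Pads are 22 mm wide; open, the fingers measure 114 mm over their backs; the gripper's body (76 mm by 85 mm) begins 54 mm behind the grasp point. The pads swing forward as they close: fully open they stand 13 mm farther back than shut.
Start: joints at [1.161, 0.241, 0.005, 1.335, 0, 1.571], TCP at [0.199, 0.459, 0.231] pointing down, gripper open.
Joint ranges: [-2.72, 2.72], [-1.05, 1.87], [-1.09, 1.28], [-1.99, 2.15], [-1.42, 1.44], [-3.14, 3.14]. Speed limits (rad/s): [2.79, 2.79, 3.14, 3.14, 3.14, 3.14].

## Interface

Orientations are given as a 3x3 rotation matrix whose columns are the frame's x, y, z axes.
In Python, from rig import robot gives the robot as it stands.
- The arm moves only by the shell command python3 -m pendant 'ROWS' [FORCE]. ROWS is JSON, a list of rows, each an object with "grip": the finger opening in cm, from 0 to 8.54; "dp": the shift along the tool's x, y, z in cm, a list of three; "angular": the turn, a rotation vector about the tool's x, y, z in rad, a list of three. A call has 1 to 20 rows; each row is the pose to reach, as a shift and turn from the pose commanded when the call began, along the tool's axes at that moment; what a row does not reach only later rows make up. A row lasts 1/8 s, in which the tool goes at most 62.5 mm and 10.7 degrees, less where a joint would pass 70% of its speed; a pose out of reach is approached as far as the arm can. A call with a gripper value outside its range is refused whole. The fingers move at their own pace and stop on an object; FORCE is the grip in N (left out, the last holds). Time passes only in rows, so rows that repeat a pose let the fingers close. It gives the time, the measured TCP pose, the force, the opening and the grip force at its end, in the units of the state.
- robot.observe(): the state, without advancing time (a new reading comes with each control period).
- robot.grab_frame(name): name is "scene" or "top"; returns the picture (384x512x3 uint8, red, green, blue); there is no depth.
- robot.camera_info(name): a dict with "intrinsics" (3x3 intrinsics, pixels), "xyz" and "orientation" of the camera in the world. Camera axes: x right, y down, z forward; pixel columns grow to the right and rows downward; lengths in m; the calibration is good to about 2 mm. A picture is of the moment at which its call begins. camera_info takes no time and is no camera call.
- robot.finish_job(): hands the job in; it is judged then, once.
The state is a dict: "time": time; "joint_positions": joint angles; "qd": joint speeds; "effort": joint torques, N m; "ee_pos": TCP position; "eef_rot": TCP orientation; "wrist_force": force on the tool from outside, world axes, zero at the start; "moment": the same for the moment, N m; "width": finger opening in m; "gripper_force": force on a finger pad.
Only numpy, scipy, OpenCV 4.12 (cv2) and the standard library are available. Lean on these libraries where they do the work, as an engineer would, in place of code of your own. Each camera call takes 0.05 s, during which the arm holds its last target. There are 200 camera calls.

## Working session

There is one attempt and no reset: what is moved stays moved. The work goes in short steps, Python scripts to look and compute and a shell command to move; the robot and the scene stay as the last step left them, time stands still between calls to the robot, and variables do not carry over. Pictures are saved under pics/ and viewed, at most 10 in all, crops included, and the job is handed in when it is done.

```bash
mkdir -p pics; python3 - <<'E'
from rig import robot
import cv2
for n in("scene","top"):
    f=robot.grab_frame(n); cv2.imwrite(f"pics/{n}0.png",f[:,:,::-1])
    c=robot.camera_info(n); print(n,c)
o=robot.observe();print(o)
E
```

```text
scene {'intrinsics': array([[425.75095669,   0.        , 257.24013485],
       [  0.        , 425.75095669, 198.80300823],
       [  0.        ,   0.        ,   1.        ]]), 'xyz': array([ 0.17866658, -0.58174518,  0.70725072]), 'orientation': array([[ 0.83827118, -0.36463462,  0.40539244],
       [-0.5452486 , -0.55741409,  0.62609385],
       [-0.00232403, -0.74587609, -0.66608067]])}
top {'intrinsics': array([[349.7934342 ,   0.        , 249.10042063],
       [  0.        , 349.7934342 , 194.02728063],
       [  0.        ,   0.        ,   1.        ]]), 'xyz': array([0.50468936, 0.05167749, 0.93178942]), 'orientation': array([[-0.0099826 , -0.99695169,  0.07738003],
       [-0.99986495,  0.00894155, -0.01378861],
       [ 0.01305468, -0.07750723, -0.99690632]])}
{'time': 0.1, 'joint_positions': array([1.16102072e+00, 2.41324416e-01, 3.87644633e-03, 1.33522813e+00,
       1.13443200e-06, 1.57077948e+00]), 'qd': array([-1.15877106e-03, -5.63880223e-04,  2.16940950e-03, -8.56512819e-05,
       -3.28527778e-04,  6.31258841e-04]), 'effort': array([-4.86927074e-04, -3.73137975e+01,  2.53009933e+01,  1.08846740e-02,
       -1.13528310e-05, -5.40088166e-06]), 'ee_pos': array([0.19897498, 0.45808389, 0.23051528]), 'eef_rot': array([[-9.17216954e-01,  3.98387370e-01, -7.49947166e-04],
       [ 3.98388076e-01,  9.17215334e-01, -1.72369155e-03],
       [ 1.16609616e-06, -1.87976912e-03, -9.99998233e-01]]), 'wrist_force': array([ 1.46404689, -0.37944551, -0.30371665]), 'moment': array([0.04387319, 0.00977956, 0.01322932]), 'gripper_force': 0.0, 'width': 0.08543543345510148}
```

View pics/top0.png

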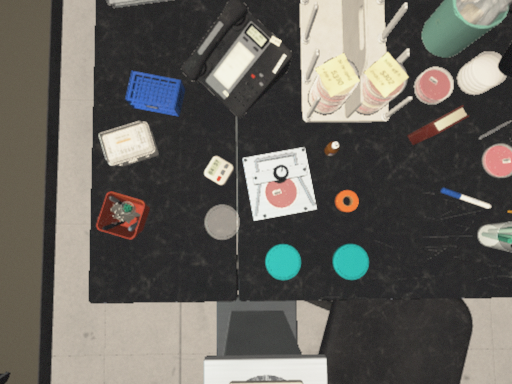

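View pics/scene0.png

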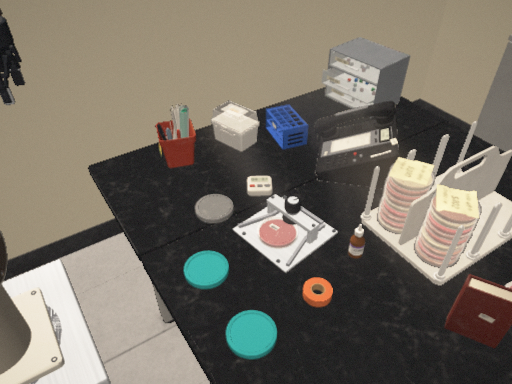

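The top view shows the press at about (280,184), with the plate at (281,192), the knob at (280,172) and its mouth facing the robot. I'll zoom in for the details.

```bash
python3 - <<'E'
import cv2,numpy as np
a=cv2.imread("pics/top0.png")[140:228,235:325]; b=cv2.imread("pics/scene0.png")[188:272,228:342]
a=cv2.resize(a,(400,391),interpolation=cv2.INTER_CUBIC)
b=cv2.resize(b,(400,295),interpolation=cv2.INTER_CUBIC)
o=np.zeros((391,800,3),np.uint8);o[:,:400]=a;o[:295,400:]=b
cv2.imwrite("pics/z0.png",o)
E
```

```text
(no output)
```

View pics/z0.png

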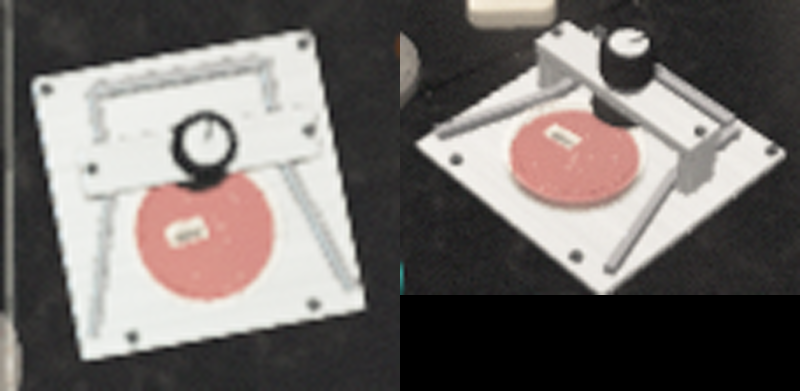

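```bash
cat > h.py <<'E'
import numpy as np,cv2
from rig import robot
C={n:robot.camera_info(n) for n in("top","scene")}
def proj(n,P):
    c=C[n];q=(np.atleast_2d(P)-c["xyz"])@c["orientation"];q=q@c["intrinsics"].T;return q[:,:2]/q[:,2:]
def ray(n,uv,z):
    c=C[n];d=c["orientation"]@np.linalg.solve(c["intrinsics"],[*uv,1]);return c["xyz"]+d*(z-c["xyz"][2])/d[2]
def redpix(im,box):
    u0,v0,u1,v1=box;s=im[v0:v1,u0:u1].astype(int)  # RGB
    m=((s[:,:,0]-s[:,:,1])>40)&(s[:,:,0]>120)
    v,u=np.nonzero(m);return np.c_[u+u0,v+v0]
E
python3 - <<'E'
from h import *
from scipy.optimize import least_squares
B=86e-3
P=np.array([[-B,B,.006],[-B,-B,.006],[B,-B,.006],[B,B,.006],[.02,0,.085]])
s=4.444;top=(np.array([[83,360],[366,308],[312,30],[32,78],[205,144]])+.5)/s-.5+[235,140]
s=3.509;sc=(np.array([[17,145],[205,294],[386,153],[230,42]])+.5)/s-.5+[228,188]
def W(x,P):
    c,s_=np.cos(x[2]),np.sin(x[2]);return np.c_[x[0]+c*P[:,0]-s_*P[:,1],x[1]+s_*P[:,0]+c*P[:,1],P[:,2]]
f=lambda x:np.r_[(proj("top",W(x,P))-top).ravel(),(proj("scene",W(x,P)[[0,1,2,4]])-sc).ravel()]
r=least_squares(f,[.52,-.03,.1],loss="soft_l1")
print(r.x,f(r.x).round(1))
x=r.x;print("nest",W(x,np.array([[.02,0,.006]])))
im=cv2.imread("pics/top0.png")[:,:,::-1];p=redpix(im,(250,160,310,220))
h=cv2.convexHull(p.astype(np.float32))[:,0]
w=np.array([ray("top",q,.018)[:2] for q in h])
loc=(w-x[:2])@np.array([[np.cos(x[2]),-np.sin(x[2])],[np.sin(x[2]),np.cos(x[2])]])
k=loc[:,0]<-.01
g=least_squares(lambda c:np.hypot(*(loc[k]-c[:2]).T)-c[2],[-.02,0,.046]);print("plate in press",g.x)
g2=least_squares(lambda c:np.hypot(*(loc[k]-c[:2]).T)-.0465,[-.02,0]);print(g2.x)
E
```

```text
[ 0.6038874  -0.04286873  0.17051785] [ 0.5  0.6  0.6  0.6  0.3  0.2  0.3  0.6  0.7  0.  -0.1 -2.1 -0.2 -1.2
  0.9 -1.6 -0.1 -1. ]
nest [[ 0.62359734 -0.03947488  0.006     ]]
plate in press [-0.02293196  0.00306961  0.03995977]
[-0.01482052  0.00344858]
```

```bash
cat >> h.py <<'E'
from scipy.spatial.transform import Rotation as R
X=[0.6039,-0.0429,0.1705]
ex=np.array([np.cos(X[2]),np.sin(X[2]),0]);ey=np.array([-ex[1],ex[0],0]);ez=np.array([0,0,1.])
def go(px,py,z,tilt=0,yaw=0):  # press-frame target -> dp cm, rotvec
    o=robot.observe();p=np.r_[X[:2],0]+px*ex+py*ey+z*ez
    M=np.c_[-ex,ey,-ez]@R.from_euler("z",yaw).as_matrix()@R.from_euler("y",-tilt).as_matrix()
    E=o["eef_rot"];print("dp",(E.T@(p-o["ee_pos"])*100).round(2),"ang",R.from_matrix(E.T@M).as_rotvec().round(3),"z",M[:,2].round(2))
E
python3 -c "
from h import *
go(-.11,0,.15,.3);go(-.11,0,.012,.3)"
```

```text
dp [-47.9  -35.83   8.12] ang [-0.089 -0.292 -0.576] z [ 0.29  0.05 -0.96]
dp [-47.9  -35.81  21.92] ang [-0.089 -0.292 -0.576] z [ 0.29  0.05 -0.96]
```

```bash
R='{"grip":0,"dp":[-47.9,-35.8,8.1],"angular":[-0.089,-0.292,-0.576]}'; python3 -m pendant '[{"grip":0,"dp":[-24,-18,4],"angular":[-0.04,-0.14,-0.28]},{"grip":0,"dp":[-24,-18,4],"angular":[-0.04,-0.14,-0.28]},{"grip":0,"dp":[-24,-18,4],"angular":[-0.04,-0.14,-0.28]},{"grip":0,"dp":[-24,-18,4],"angular":[-0.04,-0.14,-0.28]},{"grip":0,"dp":[-47.9,-35.8,8.1],"angular":[-0.089,-0.292,-0.576]},{"grip":0,"dp":[-47.9,-35.8,8.1],"angular":[-0.089,-0.292,-0.576]},{"grip":0,"dp":[-47.9,-35.8,8.1],"angular":[-0.089,-0.292,-0.576]},{"grip":0,"dp":[-47.9,-35.8,8.1],"angular":[-0.089,-0.292,-0.576]},{"grip":0,"dp":[-47.9,-35.8,8.1],"angular":[-0.089,-0.292,-0.576]},{"grip":0,"dp":[-47.9,-35.8,8.1],"angular":[-0.089,-0.292,-0.576]},{"grip":0,"dp":[-47.9,-35.8,8.1],"angular":[-0.089,-0.292,-0.576]},{"grip":0,"dp":[-47.9,-35.8,8.1],"angular":[-0.089,-0.292,-0.576]},{"grip":0,"dp":[-47.9,-35.8,8.1],"angular":[-0.089,-0.292,-0.576]},{"grip":0,"dp":[-47.9,-35.8,8.1],"angular":[-0.089,-0.292,-0.576]}]'
python3 -c "
from h import *
o=robot.observe();print(o['joint_positions'])
go(-.11,0,.15,.3);go(-.11,0,.03,.3);go(-.11,0,.012,.3)
for n in C: f=robot.grab_frame(n);cv2.imwrite(f'pics/{n}1.png',f[:,:,::-1])
a=cv2.imread('pics/top1.png')[130:250,220:340];b=cv2.imread('pics/scene1.png')[130:290,200:360]
cv2.imwrite('pics/z1.png',np.hstack([cv2.resize(q,(400,400),interpolation=2) for q in (a,b)]))"
```

```text
time: 1.85
ee_pos: [0.4956, -0.0592, 0.1506]
eef_rot: [[-0.941, -0.172, 0.292], [-0.164, 0.985, 0.053], [-0.297, 0.002, -0.955]]
wrist_force: [0.3, 0.3, -0.3]
width: 0.0
gripper_force: 0.0
[-0.18277549  0.09226538 -0.44688487  0.74861559  0.1051098  -0.34087004]
dp [ 0.06 -0.23  0.05] ang [0.002 0.001 0.002] z [ 0.29  0.05 -0.96]
dp [ 3.63 -0.25 11.51] ang [0.002 0.001 0.002] z [ 0.29  0.05 -0.96]
dp [ 4.16 -0.25 13.22] ang [0.002 0.001 0.002] z [ 0.29  0.05 -0.96]
```

View pics/z1.png

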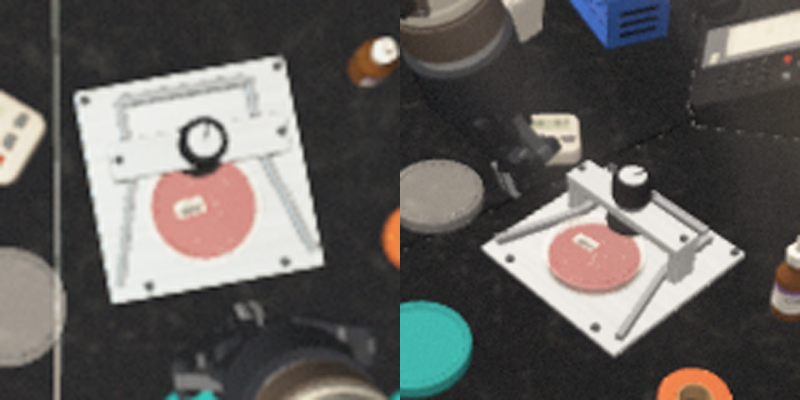

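The arm stands in front of the press mouth with the fingers at about top px (294,224), still high. Everything is undisturbed, so I'll descend to plate height.

```bash
python3 -m pendant '[{"grip":0,"dp":[1.8,-0.24,5.7],"angular":[0,0,0]},{"grip":0,"dp":[3.6,-0.24,11.5],"angular":[0,0,0]},{"grip":0,"dp":[3.6,-0.24,11.5],"angular":[0,0,0]},{"grip":0,"dp":[4.1,-0.24,13.1],"angular":[0,0,0]},{"grip":0,"dp":[4.1,-0.24,13.1],"angular":[0,0,0]},{"grip":0,"dp":[4.1,-0.24,13.1],"angular":[0,0,0]}]'
python3 -c "
from h import *
o=robot.observe();print(o['wrist_force'],proj('top',o['ee_pos']),proj('scene',o['ee_pos']))
go(-.09,0,.012,.3);go(-.05,0,.012,.3)
for n in C: f=robot.grab_frame(n);cv2.imwrite(f'pics/{n}2.png',f[:,:,::-1])
a=cv2.imread('pics/top2.png')[130:250,220:340];b=cv2.imread('pics/scene2.png')[180:290,210:360]
cv2.imwrite('pics/z2.png',np.hstack([cv2.resize(q,(400,s),interpolation=2) for q,s in ((a,400),(b,400))]))"
```

```text
time: 2.7
ee_pos: [0.4978, -0.063, 0.0156]
eef_rot: [[-0.94, -0.17, 0.296], [-0.162, 0.985, 0.051], [-0.3, 0.0, -0.954]]
wrist_force: [0.3, -1.3, -0.1]
width: -0.0001
gripper_force: 0.0
[ 0.27036721 -1.26736483 -0.06687116] [[288.39972236 223.42775244]] [[250.84748279 250.16314285]]
dp [-1.61  0.18  0.88] ang [0.001 0.005 0.001] z [ 0.29  0.05 -0.96]
dp [-5.42  0.17  2.08] ang [0.001 0.005 0.001] z [ 0.29  0.05 -0.96]
```

View pics/z2.png

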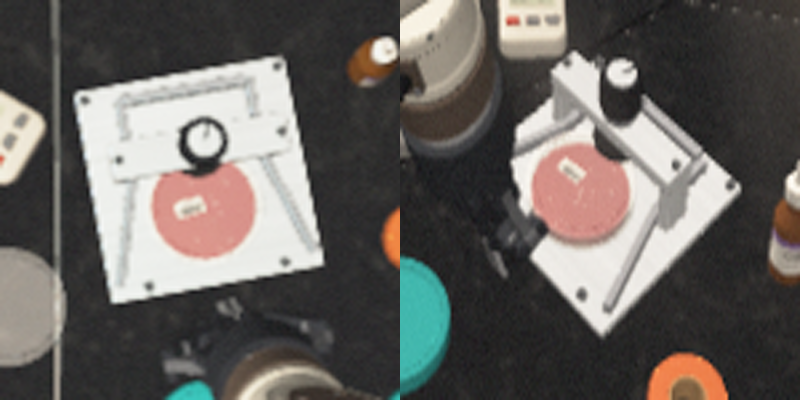

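The fingertips are at top px (289,223), as projected, and about 15 mm short of the bed with the plate ahead. Now I'll push gently.

```bash
python3 -m pendant '[{"grip":0,"dp":[-0.8,0.1,0.5],"angular":[0,0,0]},{"grip":0,"dp":[-1.61,0.18,0.88],"angular":[0,0,0]},{"grip":0,"dp":[-1.9,0.18,0.97],"angular":[0,0,0]},{"grip":0,"dp":[-2.2,0.18,1.06],"angular":[0,0,0]},{"grip":0,"dp":[-2.5,0.18,1.16],"angular":[0,0,0]},{"grip":0,"dp":[-2.8,0.18,1.25],"angular":[0,0,0]},{"grip":0,"dp":[-3.1,0.18,1.35],"angular":[0,0,0]},{"grip":0,"dp":[-3.4,0.18,1.45],"angular":[0,0,0]},{"grip":0,"dp":[-3.7,0.18,1.54],"angular":[0,0,0]},{"grip":0,"dp":[-4.0,0.18,1.63],"angular":[0,0,0]},{"grip":0,"dp":[-4.3,0.18,1.73],"angular":[0,0,0]}]'
python3 -c "
from h import *
o=robot.observe();d=o['ee_pos']-np.r_[X[:2],0];print(o['wrist_force']@ex,d@ex,d@ey)
go(-.04,0,.012,.3)
im=robot.grab_frame('top');cv2.imwrite('pics/top3.png',im[:,:,::-1])
p=redpix(im,(250,150,310,225));print(p.min(0),p.max(0))
w=[ray('top',q,.018)-np.r_[X[:2],0] for q in p];print('red front x',min(a@ex for a in w), 'y',min(a@ey for a in w),max(a@ey for a in w))"
```

```text
time: 4.18
ee_pos: [0.5414, -0.0531, 0.0093]
eef_rot: [[-0.941, -0.17, 0.292], [-0.162, 0.985, 0.052], [-0.296, 0.002, -0.955]]
wrist_force: [-0.9, -0.0, 0.1]
width: -0.0001
gripper_force: 0.2
-0.882861462285122 -0.06333395981222661 0.0005567536912823347
dp [-2.31 -0.06  0.43] ang [ 0.002  0.001 -0.   ] z [ 0.29  0.05 -0.96]
[265 178] [294 201]
red front x -0.04737864723993882 y -0.036936198368058254 0.042586242574479204
```

```bash
python3 -m pendant '[{"grip":0,"dp":[-0.1,0,-0.2],"angular":[0,0,0]},{"grip":0,"dp":[-0.3,0,-0.15],"angular":[0,0,0]},{"grip":0,"dp":[-0.5,0,-0.1],"angular":[0,0,0]},{"grip":0,"dp":[-0.7,0,-0.05],"angular":[0,0,0]},{"grip":0,"dp":[-0.9,0,0],"angular":[0,0,0]},{"grip":0,"dp":[-1.1,-0.05,0.07],"angular":[0,0,0]},{"grip":0,"dp":[-1.3,-0.05,0.13],"angular":[0,0,0]},{"grip":0,"dp":[-1.5,-0.05,0.19],"angular":[0,0,0]},{"grip":0,"dp":[-1.7,-0.05,0.25],"angular":[0,0,0]},{"grip":0,"dp":[-1.9,-0.05,0.31],"angular":[0,0,0]},{"grip":0,"dp":[-2.05,-0.05,0.36],"angular":[0,0,0]},{"grip":0,"dp":[-2.05,-0.05,0.36],"angular":[0,0,0]}]'
cat > st.py <<'E'
from h import *
o=robot.observe();d=o['ee_pos']-np.r_[X[:2],0];print('F',o['wrist_force']@ex,d@ex,d@ey)
im=robot.grab_frame('top')
p=redpix(im,(250,150,310,225))
w=np.array([ray('top',q,.018)-np.r_[X[:2],0] for q in p]);print('red front x',(w@ex).min(), 'y',(w@ey).min(),(w@ey).max())
E
python3 st.py
```

```text
time: 5.72
ee_pos: [0.5619, -0.0501, 0.012]
eef_rot: [[-0.941, -0.17, 0.292], [-0.162, 0.985, 0.052], [-0.297, 0.002, -0.955]]
wrist_force: [-1.3, 0.6, -0.9]
width: 0.0001
gripper_force: 0.0
F -1.1741505895012654 -0.04266459609645965 1.611876513766866e-05
red front x -0.026253412015519097 y -0.03584442139398806 0.0422774495356448
```

```bash
python3 -m pendant '[{"grip":0,"dp":[-0.1,0,0.03],"angular":[0,0,0]},{"grip":0,"dp":[-0.2,0,0.06],"angular":[0,0,0]},{"grip":0,"dp":[-0.3,0,0.09],"angular":[0,0,0]},{"grip":0,"dp":[-0.4,0,0.12],"angular":[0,0,0]}]'|grep force; python3 st.py
python3 -m pendant '[{"grip":0,"dp":[-0.05,0,0.015],"angular":[0,0,0]},{"grip":0,"dp":[-0.1,0,0.03],"angular":[0,0,0]}]'|grep wrist; python3 st.py
```

```text
wrist_force: [0.8, 0.5, 0.3]
gripper_force: 0.1
F 0.8370440019771621 -0.038671385882603763 1.3995465121599261e-05
red front x -0.022015807169758733 y -0.03324784834204844 0.04179456978442161
wrist_force: [0.1, -0.0, 0.1]
F 0.13780065225593732 -0.03769880356314208 6.37310669995243e-05
red front x -0.021546799917670383 y -0.03324784834204844 0.04179456978442161
```

Still no stop contact, so I'll continue in 0.5 mm steps.

```bash
for i in 1 ; do python3 -m pendant '[{"grip":0,"dp":[-0.05,0,0.015],"angular":[0,0,0]},{"grip":0,"dp":[-0.1,0,0.03],"angular":[0,0,0]}]'|grep wrist; python3 st.py
python3 -m pendant '[{"grip":0,"dp":[-0.05,0,0.015],"angular":[0,0,0]},{"grip":0,"dp":[-0.05,0,0.015],"angular":[0,0,0]}]'|grep wrist;  python3 -m pendant '[{"grip":0,"dp":[-0.05,0,0.015],"angular":[0,0,0]},{"grip":0,"dp":[-0.05,0,0.015],"angular":[0,0,0]}]'|grep wrist; python3 st.py; done
```

```text
wrist_force: [-0.1, 0.5, -0.2]
F -0.06113695848148274 -0.036624578883979235 3.0668281400163674e-05
red front x -0.020608890955789952 y -0.03324784834204844 0.03968991406404491
wrist_force: [-0.4, -0.6, -0.7]
wrist_force: [0.0, -0.2, 0.2]
F 0.0025103710589705155 -0.03554489429937956 2.633715695745918e-05
red front x -0.018957285982785257 y -0.03324784834204844 0.03968991406404491
```

```bash
python3 -m pendant '[{"grip":0,"dp":[-0.05,0,0.015],"angular":[0,0,0]},{"grip":0,"dp":[-0.05,0,0.015],"angular":[0,0,0]}]'|grep wrist;  python3 -m pendant '[{"grip":0,"dp":[-0.05,0,0.015],"angular":[0,0,0]},{"grip":0,"dp":[-0.05,0,0.015],"angular":[0,0,0]}]'|grep wrist; python3 -m pendant '[{"grip":0,"dp":[-0.05,0,0.015],"angular":[0,0,0]},{"grip":0,"dp":[-0.05,0,0.015],"angular":[0,0,0]}]'|grep wrist;  python3 st.py
python3 -c "
from h import *
for n in C: f=robot.grab_frame(n);cv2.imwrite(f'pics/{n}4.png',f[:,:,::-1])
a=cv2.imread('pics/top4.png')[140:230,235:325];b=cv2.imread('pics/scene4.png')[180:280,220:350]
cv2.imwrite('pics/z4.png',np.hstack([cv2.resize(q,(400,s),interpolation=2) for q,s in ((a,400),(b,400))]))"
```

```text
wrist_force: [-1.9, -1.6, 0.7]
wrist_force: [-4.6, -0.8, 2.5]
wrist_force: [-5.0, -1.6, 4.0]
F -5.229463734338057 -0.035086454774963 7.213445807773954e-05
red front x -0.018957285982785257 y -0.03324784834204844 0.03968991406404491
```

View pics/z4.png

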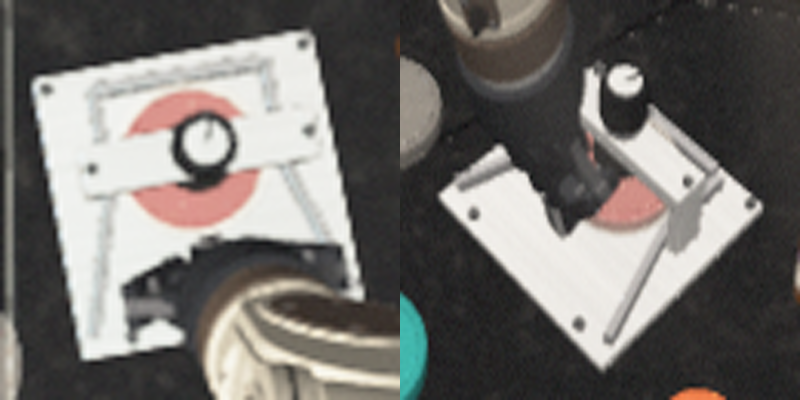

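Force has risen to 5 N and the motion has stalled, so the plate is home. In the picture its back edge lies at the stop and the knob cap is at crop (205,144). I'll retreat up, then locate the knob.

```bash
python3 -m pendant '[{"grip":0,"dp":[0.5,0,-0.15],"angular":[0,0,0]},{"grip":0,"dp":[2.5,0,-0.8],"angular":[0,0,0]},{"grip":0,"dp":[4.8,0,-1.5],"angular":[0,0,0]},{"grip":0,"dp":[3,0,-7.5],"angular":[0,0,0]},{"grip":0,"dp":[1.2,0,-13],"angular":[0,0,0]},{"grip":0,"dp":[1.2,0,-13],"angular":[0,0,0]},{"grip":0,"dp":[1.2,0,-13],"angular":[0,0,0]}]'
python3 st.py
python3 - <<'E'
from h import *
from scipy.optimize import least_squares
uv={}
for n,box in(("top",(272,162,292,182)),("scene",(284,192,304,210))):
    im=robot.grab_frame(n);cv2.imwrite(f"pics/{n}5.png",im[:,:,::-1])
    u0,v0,u1,v1=box;s=cv2.cvtColor(np.ascontiguousarray(im[v0:v1,u0:u1]),cv2.COLOR_RGB2GRAY)
    m=(s>130).astype(np.uint8)
    k,l,st,c=cv2.connectedComponentsWithStats(m,connectivity=4)
    print(n,[(st[i].tolist(),c[i]+[u0,v0]) for i in range(1,k)])
E
```

```text
time: 9.25
ee_pos: [0.5214, -0.0573, 0.1329]
eef_rot: [[-0.941, -0.17, 0.293], [-0.162, 0.985, 0.052], [-0.298, 0.001, -0.955]]
wrist_force: [-0.6, -0.7, -0.1]
width: -0.0002
gripper_force: 0.0
F -0.7073377092730037 -0.08375240054063939 -0.0001685046142855933
red front x -0.018957285982785257 y -0.03324784834204844 0.03968991406404491
top [([0, 0, 20, 20, 197], array([282.70558376, 170.00507614])), ([4, 5, 11, 10, 86], array([280.89534884, 171.47674419]))]
scene [([3, 4, 12, 8, 72], array([292.625     , 199.72222222])), ([0, 6, 1, 12, 12], array([284. , 203.5])), ([17, 15, 3, 3, 8], array([302.125, 208.125]))]
```

```bash
python3 -c "
from h import *
for n,uv in(('top',(281,171.5)),('scene',(292.5,199.6))):
    w=ray(n,uv,.085);d=w-np.r_[X[:2],0];print(w,d@ex,d@ey)
go(.021,0,.16,0,-2.0);print(robot.observe()['joint_positions'][5])"
```

```text
[ 0.62492678 -0.03853593  0.085     ] 0.021462365511068657 0.0007330707594904089
[ 0.62054713 -0.04129892  0.085     ] 0.016677414020457124 -0.0012467381470011494
dp [-11.01  -0.03   0.32] ang [-0.296  0.194 -1.983] z [ 0.  0. -1.]
-0.3237654820163186
```

```bash
python3 -m pendant '[{"grip":5.5,"dp":[-1.4,0,-1.5],"angular":[-0.04,0.03,-0.25]},{"grip":5.5,"dp":[-3,0,-1.5],"angular":[-0.08,0.05,-0.5]},{"grip":5.5,"dp":[-5.5,0,-0.6],"angular":[-0.15,0.1,-1.0]},{"grip":5.5,"dp":[-5.5,0,-0.6],"angular":[-0.15,0.1,-1.0]},{"grip":5.5,"dp":[-5.5,0,-0.6],"angular":[-0.15,0.1,-1.0]},{"grip":5.5,"dp":[-11,0,0.3],"angular":[-0.296,0.194,-1.983]},{"grip":5.5,"dp":[-11,0,0.3],"angular":[-0.296,0.194,-1.983]},{"grip":5.5,"dp":[-11,0,0.3],"angular":[-0.296,0.194,-1.983]},{"grip":5.5,"dp":[-11,0,0.3],"angular":[-0.296,0.194,-1.983]},{"grip":5.5,"dp":[-11,0,0.3],"angular":[-0.296,0.194,-1.983]},{"grip":5.5,"dp":[-11,0,0.3],"angular":[-0.296,0.194,-1.983]},{"grip":5.5,"dp":[-11,0,0.3],"angular":[-0.296,0.194,-1.983]},{"grip":5.5,"dp":[-11,0,0.3],"angular":[-0.296,0.194,-1.983]},{"grip":5.5,"dp":[-11,0,0.3],"angular":[-0.296,0.194,-1.983]}]'
python3 -c "
from h import *
go(.021,0,.06,0,-2.0);go(.021,0,.09,0,-2.0);o=robot.observe();print(o['joint_positions'],o['moment'])"
```

```text
time: 11.15
ee_pos: [0.6253, -0.0396, 0.1619]
eef_rot: [[0.563, -0.826, 0.002], [-0.826, -0.563, -0.0], [0.002, -0.002, -1.0]]
wrist_force: [0.7, 0.9, 0.6]
width: 0.0552
gripper_force: 0.0
dp [-0.08  0.06 10.19] ang [-0.002 -0.002 -0.001] z [ 0.  0. -1.]
dp [-0.07  0.05  7.19] ang [-0.002 -0.002 -0.001] z [ 0.  0. -1.]
[-6.31170292e-02  5.24986697e-01  2.44273262e-01  1.28764785e+00
 -2.46703393e-04 -2.23227155e+00] [ 0.02738191  0.01351111 -0.04635363]
```

```bash
python3 -m pendant '[{"grip":5.5,"dp":[-0.07,0.05,4],"angular":[0,0,0]},{"grip":5.5,"dp":[-0.07,0.05,7],"angular":[0,0,0]},{"grip":5.5,"dp":[-0.07,0.05,8.5],"angular":[0,0,0]},{"grip":5.5,"dp":[-0.07,0.05,10.1],"angular":[0,0,0]},{"grip":5.5,"dp":[-0.07,0.05,10.1],"angular":[0,0,0]}]'
python3 -c "
from h import *
o=robot.observe();d=o['ee_pos']-np.r_[X[:2],0];print(d@ex,d@ey,o['moment'])
for n in C: f=robot.grab_frame(n);cv2.imwrite(f'pics/{n}6.png',f[:,:,::-1])
b=cv2.imread('pics/scene6.png')[180:270,230:350]
cv2.imwrite('pics/z6.png',cv2.resize(b,(720,540),interpolation=2))"
```

```text
time: 11.78
ee_pos: [0.6244, -0.0392, 0.0604]
eef_rot: [[0.564, -0.826, 0.001], [-0.826, -0.564, -0.0], [0.001, -0.001, -1.0]]
wrist_force: [-0.5, 0.3, -0.4]
width: 0.0552
gripper_force: 0.0
0.020860225674160782 0.00020598722224398776 [-0.00767339 -0.02714762 -0.04267689]
```

View pics/z6.png

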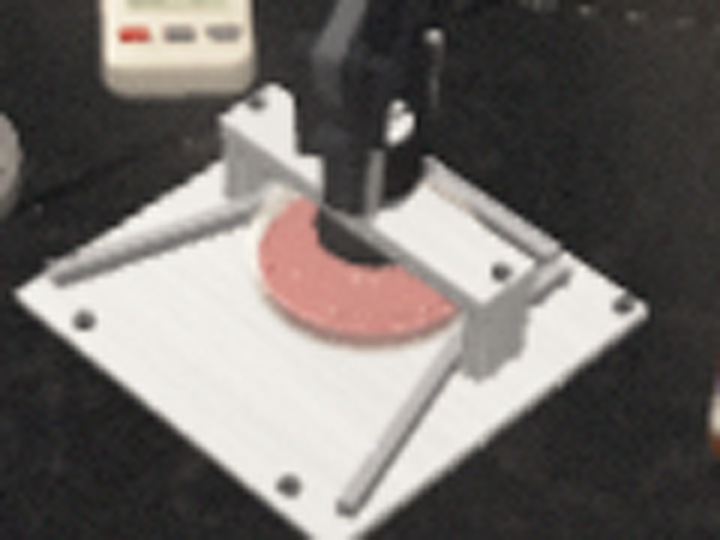

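The fingers straddle the knob, with the near finger at crop (345,180) and the knob at (400,150). The plate is home under the foot, so I'll close.

```bash
python3 -m pendant '[{"grip":3.7,"dp":[0,0,0],"angular":[0,0,0]},{"grip":3.2,"dp":[0,0,0],"angular":[0,0,0]},{"grip":3.0,"dp":[0,0,0],"angular":[0,0,0]},{"grip":3.0,"dp":[0,0,0],"angular":[0,0,0]},{"grip":3.0,"dp":[0,0,0],"angular":[0,0,0]},{"grip":3.0,"dp":[0,0,0],"angular":[0,0,0]}]' 40
python3 -c "
from h import *
o=robot.observe();d=o['ee_pos']-np.r_[X[:2],0];print(d@ex,d@ey,o['moment'],o['eef_rot'].T@o['wrist_force'])"
```

```text
time: 12.62
ee_pos: [0.6243, -0.0404, 0.063]
eef_rot: [[0.564, -0.826, 0.003], [-0.826, -0.564, -0.003], [0.004, -0.0, -1.0]]
wrist_force: [-5.6, -3.3, 5.3]
width: 0.0336
gripper_force: 39.8
0.02050932392605031 -0.0009986751810514586 [-0.60164902  1.0978665  -0.0069723 ] [-0.39108174  6.52555023 -5.30141583]
```

```bash
cat > s2.py <<'E'
from rig import robot
import numpy as np
o=robot.observe();E=o['eef_rot'];print('q6 %.3f Ft %s Mz %.3f p %s t %.2f g %.1f'%(o['joint_positions'][5],(E.T@o['wrist_force']).round(1),o['moment'][2],o['ee_pos'].round(4),o['time'],o['gripper_force']))
E
python3 -m pendant '[{"grip":3.0,"dp":[0.05,0.12,-0.2],"angular":[0,0,0]},{"grip":3.0,"dp":[0.05,0.12,-0.2],"angular":[0,0,0]}]' >/dev/null; python3 s2.py
python3 -m pendant '[{"grip":3.0,"dp":[0,0,0],"angular":[0,0,0.1]},{"grip":3.0,"dp":[0,0,0],"angular":[0,0,0.2]}]' >/dev/null; python3 s2.py
python3 -m pendant '[{"grip":3.0,"dp":[0,0,0],"angular":[0,0,0.1]},{"grip":3.0,"dp":[0,0,0],"angular":[0,0,0.2]}]' >/dev/null; python3 s2.py
```

```text
q6 -2.235 Ft [0.7 1.4 2.3] Mz -0.079 p [ 0.6242 -0.0405  0.0632] t 12.88 g 41.1
q6 -2.032 Ft [1.7 1.5 2.4] Mz 0.124 p [ 0.6241 -0.0405  0.0631] t 13.12 g 41.2
q6 -1.832 Ft [1.6 1.1 1.6] Mz 0.134 p [ 0.624  -0.0405  0.0631] t 13.38 g 41.2
```

```bash
python3 -m pendant '[{"grip":3.0,"dp":[0,0,0],"angular":[0,0,0.1]},{"grip":3.0,"dp":[0,0,0],"angular":[0,0,0.2]}]' >/dev/null; python3 s2.py
python3 -m pendant '[{"grip":3.0,"dp":[0,0,0],"angular":[0,0,0.1]}]' >/dev/null; python3 s2.py
python3 -m pendant '[{"grip":3.0,"dp":[0,0,0],"angular":[0,0,0.1]}]' >/dev/null; python3 s2.py
python3 -m pendant '[{"grip":3.0,"dp":[0,0,0],"angular":[0,0,0.1]}]' >/dev/null; python3 s2.py
python3 -m pendant '[{"grip":3.0,"dp":[0,0,0],"angular":[0,0,0.1]}]' >/dev/null; python3 s2.py
python3 -m pendant '[{"grip":3.0,"dp":[0,0,0],"angular":[0,0,0.1]}]' >/dev/null; python3 s2.py
python3 -m pendant '[{"grip":3.0,"dp":[0,0,0],"angular":[0,0,0.1]}]' >/dev/null; python3 s2.py
```

```text
q6 -1.632 Ft [2.6 2.1 2. ] Mz 0.136 p [ 0.624  -0.0405  0.0631] t 13.62 g 41.2
q6 -1.532 Ft [1.7 1.3 2.3] Mz 0.082 p [ 0.624  -0.0405  0.0631] t 13.75 g 41.2
q6 -1.432 Ft [1.2 0.8 2. ] Mz 0.112 p [ 0.6239 -0.0405  0.0631] t 13.88 g 41.2
q6 -1.332 Ft [1.7 1.2 1. ] Mz 0.145 p [ 0.6239 -0.0405  0.0631] t 14.00 g 41.2
q6 -1.232 Ft [ 1.6 -0.3  2.3] Mz 0.116 p [ 0.6239 -0.0405  0.0632] t 14.12 g 41.2
q6 -1.132 Ft [2.1 0.7 2.2] Mz 0.083 p [ 0.6239 -0.0404  0.0632] t 14.25 g 41.2
q6 -1.032 Ft [ 1.9 -0.2  2.2] Mz 0.082 p [ 0.6238 -0.0404  0.0631] t 14.38 g 41.2
```

```bash
cat > s2.py <<'E'
from rig import robot
import numpy as np
L=[]
for i in range(3):
    o=robot.observe();L.append(o['moment'][2])
    if i<2: robot.grab_frame('scene')
E=o['eef_rot'];print('q6 %.3f Ft %s Mz %.3f (mean %.3f) t %.2f'%(o['joint_positions'][5],(E.T@o['wrist_force']).round(1),L[0],np.mean(L),o['time']))
E
python3 -m pendant '[{"grip":3.0,"dp":[0,0,0],"angular":[0,0,0.1]}]' >/dev/null; python3 s2.py
python3 -m pendant '[{"grip":3.0,"dp":[0,0,0],"angular":[0,0,0.1]}]' >/dev/null; python3 s2.py
python3 -m pendant '[{"grip":3.0,"dp":[0,0,0],"angular":[0,0,0.1]}]' >/dev/null; python3 s2.py
python3 -m pendant '[{"grip":3.0,"dp":[0,0,0],"angular":[0,0,0.1]}]' >/dev/null; python3 s2.py
python3 -m pendant '[{"grip":3.0,"dp":[0,0,0],"angular":[0,0,0.1]}]' >/dev/null; python3 s2.py
python3 -m pendant '[{"grip":3.0,"dp":[0,0,0],"angular":[0,0,0.1]}]' >/dev/null; python3 s2.py
```

```text
q6 -0.935 Ft [1.  0.2 2.8] Mz 0.137 (mean -0.036) t 14.60
q6 -0.836 Ft [2.7 0.2 1.5] Mz 0.058 (mean -0.059) t 14.82
q6 -0.737 Ft [3.5 0.3 1.6] Mz 0.049 (mean -0.055) t 15.05
q6 -0.638 Ft [ 3.7 -0.2  1.6] Mz 0.126 (mean -0.064) t 15.28
q6 -0.538 Ft [4.3 0.1 1.6] Mz 0.139 (mean 0.023) t 15.50
q6 -0.438 Ft [ 3.4 -0.6  2. ] Mz 0.188 (mean 0.029) t 15.72
```

```bash
cat > s3.py <<'E'
from rig import robot
o=robot.observe();E=o['eef_rot'];print('q6 %.3f Ft %s Mz %.3f t %.2f'%(o['joint_positions'][5],(E.T@o['wrist_force']).round(1),o['moment'][2],o['time']))
E
python3 -m pendant '[{"grip":3.0,"dp":[0,0,0],"angular":[0,0,0.06]}]' >/dev/null; python3 s3.py
python3 -m pendant '[{"grip":3.0,"dp":[0,0,0],"angular":[0,0,0.06]}]' >/dev/null; python3 s3.py
python3 -m pendant '[{"grip":3.0,"dp":[0,0,0],"angular":[0,0,0.06]}]' >/dev/null; python3 s3.py
python3 -m pendant '[{"grip":3.0,"dp":[0,0,0],"angular":[0,0,0.06]}]' >/dev/null; python3 s3.py
python3 -m pendant '[{"grip":3.0,"dp":[0,0,0],"angular":[0,0,0.06]}]' >/dev/null; python3 s3.py
python3 -m pendant '[{"grip":3.0,"dp":[0,0,0],"angular":[0,0,0.06]}]' >/dev/null; python3 s3.py
python3 -m pendant '[{"grip":3.0,"dp":[0,0,0],"angular":[0,0,0.06]}]' >/dev/null; python3 s3.py
python3 -m pendant '[{"grip":3.0,"dp":[0,0,0],"angular":[0,0,0.06]}]' >/dev/null; python3 s3.py
python3 -m pendant '[{"grip":3.0,"dp":[0,0,0],"angular":[0,0,0.06]}]' >/dev/null; python3 s3.py
```

```text
q6 -0.378 Ft [ 3.5 -1.6  1.6] Mz 0.211 t 15.85
q6 -0.318 Ft [ 5.1 -0.2  1.6] Mz 0.196 t 15.97
q6 -0.258 Ft [ 3.9 -1.   1.9] Mz 0.089 t 16.10
q6 -0.198 Ft [ 4.1 -2.5  2. ] Mz 0.095 t 16.23
q6 -0.138 Ft [ 3.8 -1.1  2. ] Mz 0.110 t 16.35
q6 -0.078 Ft [ 3.8 -1.9  1.8] Mz 0.111 t 16.48
q6 -0.018 Ft [ 3.4 -1.8  1.9] Mz 0.158 t 16.60
q6 0.042 Ft [ 2.1 -1.4  1.9] Mz 0.203 t 16.73
q6 0.102 Ft [ 2.8 -1.7  1.7] Mz 0.229 t 16.85
```

Torque peaks at q6 ≈ -0.38 and +0.10 are one click apart, so slip began near q6 ≈ -0.6. Another 0.9 rad gives about three clicks.

```bash

python3 -m pendant '[{"grip":3.0,"dp":[0,0,0],"angular":[0,0,0.08]}]' >/dev/null; python3 s3.py
python3 -m pendant '[{"grip":3.0,"dp":[0,0,0],"angular":[0,0,0.08]}]' >/dev/null; python3 s3.py
python3 -m pendant '[{"grip":3.0,"dp":[0,0,0],"angular":[0,0,0.08]}]' >/dev/null; python3 s3.py
python3 -m pendant '[{"grip":3.0,"dp":[0,0,0],"angular":[0,0,0.08]}]' >/dev/null; python3 s3.py
python3 -m pendant '[{"grip":3.0,"dp":[0,0,0],"angular":[0,0,0.08]}]' >/dev/null; python3 s3.py
python3 -m pendant '[{"grip":3.0,"dp":[0,0,0],"angular":[0,0,0.08]}]' >/dev/null; python3 s3.py
python3 -m pendant '[{"grip":3.0,"dp":[0,0,0],"angular":[0,0,0.08]}]' >/dev/null; python3 s3.py
python3 -m pendant '[{"grip":3.0,"dp":[0,0,0],"angular":[0,0,0.08]}]' >/dev/null; python3 s3.py
python3 -m pendant '[{"grip":3.0,"dp":[0,0,0],"angular":[0,0,0.08]}]' >/dev/null; python3 s3.py
python3 -m pendant '[{"grip":3.0,"dp":[0,0,0],"angular":[0,0,0.08]}]' >/dev/null; python3 s3.py
python3 -m pendant '[{"grip":3.0,"dp":[0,0,0],"angular":[0,0,0.08]}]' >/dev/null; python3 s3.py
python3 -c "
from h import *
f=robot.grab_frame('scene');cv2.imwrite('pics/scene7.png',f[:,:,::-1])
b=f[180:270,230:350,::-1]
cv2.imwrite('pics/z7.png',cv2.resize(b,(720,540),interpolation=2))"
```

```text
q6 0.183 Ft [ 2.7 -2.5  2.7] Mz 0.151 t 16.98
q6 0.263 Ft [ 2.5 -3.3  1.8] Mz 0.162 t 17.10
q6 0.343 Ft [ 2.3 -2.3  1.8] Mz 0.085 t 17.23
q6 0.423 Ft [ 2.5 -3.   1.2] Mz 0.141 t 17.35
q6 0.503 Ft [ 2.5 -2.9  0.7] Mz 0.144 t 17.48
q6 0.583 Ft [ 2.1 -3.1  1.6] Mz 0.179 t 17.60
q6 0.663 Ft [ 2.5 -3.1  0.9] Mz 0.202 t 17.73
q6 0.743 Ft [ 1.1 -3.   2.3] Mz 0.213 t 17.85
q6 0.823 Ft [ 0.4 -2.6  1.6] Mz 0.170 t 17.98
q6 0.903 Ft [ 0.2 -3.8  1.7] Mz 0.175 t 18.10
q6 0.983 Ft [ 1.6 -3.2  1.9] Mz 0.133 t 18.23
```

View pics/z7.png

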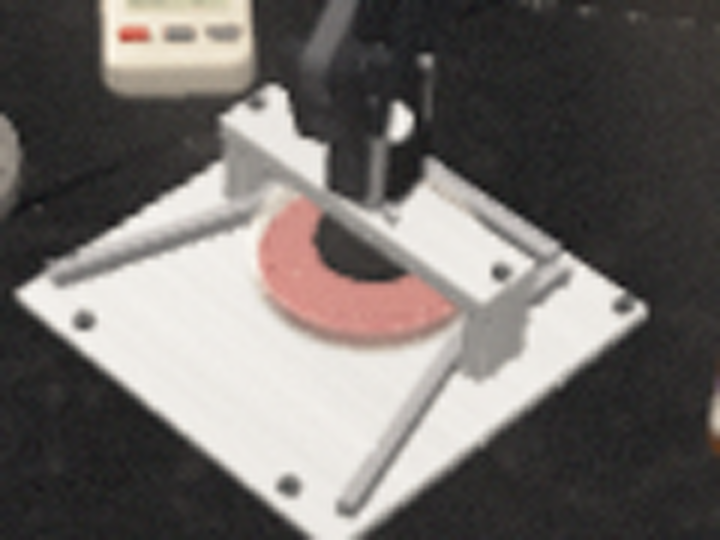

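Three torque peaks have passed, so slip is about 1.55 rad. The picture shows the foot (crop (365,245)) down on the plate, which is still home. Now I'll release and lift.

```bash
python3 -m pendant '[{"grip":3.8,"dp":[0,0,0],"angular":[0,0,0]},{"grip":5.5,"dp":[0,0,0],"angular":[0,0,0]},{"grip":5.5,"dp":[0,0,0],"angular":[0,0,0]},{"grip":5.5,"dp":[0,0,0],"angular":[0,0,0]},{"grip":5.5,"dp":[0,0,-1.5],"angular":[0,0,0]},{"grip":5.5,"dp":[0,0,-4],"angular":[0,0,0]},{"grip":5.5,"dp":[0,0,-9],"angular":[0,0,0]},{"grip":5.5,"dp":[0,0,-12],"angular":[0,0,0]},{"grip":5.5,"dp":[0,0,-12],"angular":[0,0,0]},{"grip":5.5,"dp":[0,0,-12],"angular":[0,0,0]},{"grip":5.5,"dp":[0,0,-12],"angular":[0,0,0]}]'
python3 -c "
from h import *
f=robot.grab_frame('scene')
b=f[180:270,230:350,::-1]
cv2.imwrite('pics/z8.png',cv2.resize(b,(720,540),interpolation=2))"
```

```text
time: 19.65
ee_pos: [0.623, -0.0401, 0.1818]
eef_rot: [[-0.498, 0.867, -0.0], [0.867, 0.498, -0.0], [-0.0, -0.0, -1.0]]
wrist_force: [0.1, 0.5, -0.1]
width: 0.0551
gripper_force: 0.0
```

View pics/z8.png

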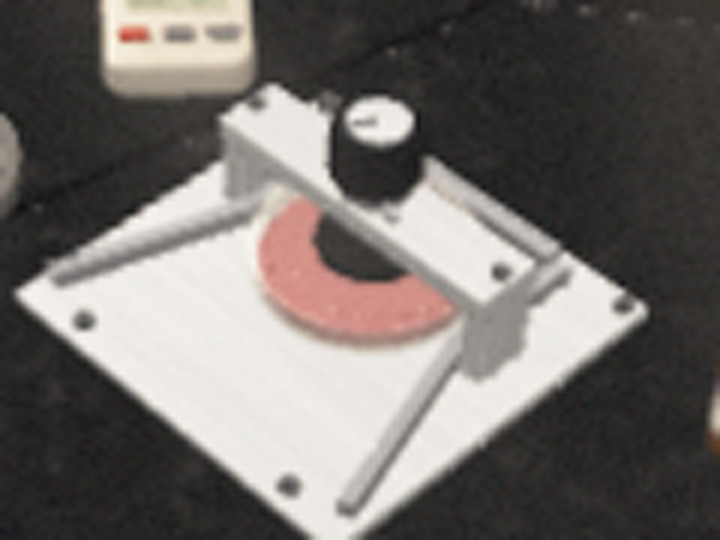

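The knob is released with its pointer about half a turn round. The foot is on the plate, the plate is home, and the arm is clear.

```bash
python3 -c "
from rig import robot
print(robot.finish_job())"
```

```text
the job is handed in; nothing more can be done
None
```

I slid the plate home against the back stop (about 5 N at contact), turned the knob through about three slip clicks by torque readings, let go with the foot on the plate, and handed the job in at about 20 s; no verdict came back.

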